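# Clamp a turned flange with the loose-sleeved crank

### The job

Set the turned flange, hub up, on the bed of the clamping fixture between the V anvil and the open jaw, and let go of it. Then take the crank by its loose grip sleeve and, keeping hold of the sleeve all the way round, wind it clockwise until the jaw grips the flange firmly against the V: about 40 N at the jaw, felt as about 5 N more turning force at the sleeve than in free running, and no tighter. Let go and leave it clamped, with the small things round the fixture undisturbed.

Things in the scene. Friction and masses are not known exactly. Their poses are not given: they have to be found in the camera images.
- flange_center (a point): Centre (12 mm above its underside) of the loose turned flange, bare metal: a disc 57 mm across and 11 mm thick with a round hub 31 mm across on top, 24 mm high in all. z points up out of the hub. It lies hub up on the worktop to the robot's left.
- fixture: Clamping fixture, fixed to the worktop at the robot's right. Origin on the worktop, mid-way between the jaws; y points from its crank end to its V anvil, x across, z up. Steel base plate 90 mm wide from y = -205 to +85 mm, its top (the bed) at z = 12 mm. Gear housing, top at z = 46 mm, at y = -194 to -116 mm. Moving jaw, 78 mm wide, top at z = 40 mm, between housing and pad.
- vee (a point): Middle setting of the V anvil's inner corner (x = 0, y = +43 mm of the fixture, on the bed). The anvil is a fixed steel block, faces upright, 120 degrees between them, open towards -y, top at z = 36 mm. It is bolted down anywhere within 5 mm in y of this point; the actual setting differs and is not measured. It centres the flange on x = 0 as the jaw pushes it in.
- seat (a point): Point on the bed surface (12 mm above the worktop) where the flange's underside centre is to be set down: on x = 0 of the fixture at y = -6 mm. There it has at least 5 mm of free space to the open pad and 10 mm to the V; it touches neither.
- jaw_pad: Flat steel pad on the front of the moving jaw, 60 mm wide, z = 14 to 34 mm. Origin below the middle of its front face at worktop level, axes as the fixture's. Starts at y = -52 to -39 mm of the fixture and moves along +y by 5 mm per radian of clockwise crank turn; closing takes about 0.5 to 1.4 turns.
- jaw_top (a point): Middle of the moving jaw's top face, 14 mm behind its front. The pad sits 10 mm in front of it on a stiff spring, 25 N per mm: once pad, flange and V are in touch, each 0.1 rad of crank adds roughly 10 N. Under 20 N at the pad is loose, over 65 N marks the flange.
- crank_axis (a point): Point on the crank's upright turning axis, level with the middle of the sleeve (88 mm above the worktop), over the gear housing at y = -155 mm of the fixture. Clockwise from above closes the jaw. Stiff: 9.5 N at the sleeve (0.38 N m) while running free, plus 1 N per 8 N at the jaw, so about 14.5 N at 40 N; read with the arm stopped it may be 2 N less. It stays where left.
- sleeve_mid (a point): Middle of the crank's grip sleeve: upright black ribbed cylinder, 24 mm across and 50 mm long (from 63 to 113 mm above the worktop), 40 mm from the crank axis. It spins freely on its pin, so a hand holding it need not turn. The steel crank arm below it has its top 61 mm above the worktop, the crank hub 66 mm.
- ring: Bystander: steel setting ring, 52 mm across, 18 mm high, beside the bed. Origin at the underside's centre.
- eye_loupe: Bystander: black eye loupe, 34 mm across, 30 mm high, beside the bed. Origin at the underside's centre.
- block: Bystander: steel gauge block 19 x 36 x 30 mm high, beside the gear housing. Origin at the underside's centre.
- fitting: Bystander: brass hose fitting, 12 mm across, 23 mm high, beside the bed. Origin at the underside's centre.

How it is judged (in metres and radians):
On the way, in this order (a step that is already met when the one before it is completed fails the run):
1. the flange stands hub up on the bed between pad and V, let go, not yet clamped (x of flange_center in the frame of fixture between -0.015 and 0.015 m and z of flange_center in the frame of fixture between 0.021 and 0.028 m and angle between flange_center's own z axis and vertical below 0.08 rad and y of flange_center in the frame of fixture between -0.018 and 0.02 m and contact force between the fingers and flange below 0.1 N and contact force between jaw_pad and flange below 10 N), for 0.2 s.
2. the jaw has been wound tight with the sleeve in hand (x of flange_center in the frame of fixture between -0.015 and 0.015 m and z of flange_center in the frame of fixture between 0.021 and 0.028 m and angle between flange_center's own z axis and vertical below 0.08 rad and contact force between jaw_pad and flange above 20 N and contact force between the fingers and sleeve above 2 N), for 0.1 s.
At the end, for the whole second after the job is handed in: The flange stands level (within 0.08 rad), hub up, on the bed in the V (centre within 15 mm of the fixture's middle line), at rest and clamped between pad and V with 20 to 65 N at the pad; the sleeve and flange are let go (x of flange_center in the frame of fixture between -0.015 and 0.015 m and z of flange_center in the frame of fixture between 0.021 and 0.028 m and angle between flange_center's own z axis and vertical below 0.08 rad and y of flange_center in the frame of fixture between -0.005 and 0.025 m and contact force between jaw_pad and flange between 20 and 65 N and linear speed of flange below 0.01 m/s and contact force between the arm and flange below 0.1 N and contact force between the fingers and sleeve below 0.1 N); the robot touches nothing.
It fails at once if the jaw is over-tightened (more than 65 N on the flange) (contact force between jaw_pad and flange above 65 N).
It fails at once if the sleeve is let go while the jaw is under way (pad more than 5 mm from its start and pressing with less than 15 N) (distance of jaw_pad from where it was at the start of the episode above 0.005 m and contact force between jaw_pad and flange below 15 N and contact force between the fingers and sleeve below 0.2 N).
It fails at once if a bystander is pushed more than 20 mm (distance of any of ring, eye_loupe, block, fitting from where it was at the start of the episode above 0.02 m).
It also fails if it takes over 72 s, if anything falls off the work surface, if the arm or the gripper's body presses on something with over 40 N, if the wrist force passes 120 N, or if a joint passes its speed limit or range.

### The arm

A 6-joint arm with a two-finger parallel gripper is mounted at the origin on a cart in front of the work surface, level with it; the furniture and walls round the work are solid. World frame = base frame: x ahead of the robot, y to its left, z up, the work surface at z = 0. Lengths are in m, angles in degrees, forces in N, time in s.
With the tool pointing down it reaches from about 0.325 to 0.775 m from the base axis. Payload 5.5 kg.
Tool frame: the origin (TCP) lies on the mounting face of the last link; the fingertips stand 173 mm ahead of it and the grasp point (between the pads) lies 155 mm ahead of it; z points along the fingers, y is the direction in which the jaws open and shut (so a half turn about z gives the same grasp; the last joint's range is limited). The gripper opens to 85 mm and grips with 20 to 120 N. Pads are 22 mm wide; open, the fingers measure 114 mm over their backs; the gripper's body (76 mm by 85 mm) begins 54 mm behind the grasp point. The pads swing forward as they close: fully open they stand 13 mm farther back than shut.
Start: joints at [-74.697, 5.22, 70.514, -0, 104.267, -3.249], TCP at [0.191, -0.569, 0.405] pointing down, gripper open.
Joint ranges: [-164.24, 164.24], [-49.07, 125.15], [9.68, 141.18], [-86.29, 266.29], [3.28, 154.24], [-151.56, 151.56]. Speed limits (degrees/s): [147.25, 147.25, 172.46, 180, 180, 180].

### API

Orientations are given as a 3x3 rotation matrix whose columns are the frame's x, y, z axes.
In Python, from bench import robot gives the robot as it stands.
- The arm moves only by the tool apply_moves, never from a script. Its arguments are lists of equal length, an entry for each row: "linear": the shift along the tool's x, y, z normalised to -1 to 1, where 1 is 250 mm, a list of three; "turn": the turn about the tool's z normalised to -1 to 1, where 1 is 120 degrees. In form: {"linear": [[x, y, z], ...], "turn": [turn, ...]}. A call has 1 to 12 rows; each row is the pose to reach, as a shift and turn from the pose measured when the call began, along the tool's axes at that moment; what a row does not reach only later rows make up. A row lasts 1/12 s, in which the tool goes at most 41.7 mm and 7.16 degrees, less where a joint would pass 70% of its speed; a pose out of reach is approached as far as the arm can. A call with a number of a shift or a turn outside -1 to 1 is refused whole. A call with a gripper value outside its range is refused whole. "fingers" is the closure, from 0 (fully open) to 1 (shut), set as the call begins (left out, the last holds). The fingers move at their own pace and stop on an object; the grip force is fixed at half the most. Time passes only in rows, so rows that repeat a pose let the fingers close. It gives the time, the measured TCP pose, the force and the opening at its end, in the units of the state.
- robot.read_state(): the state, without advancing time (a new reading comes with each control period).
- robot.get_image(name): name is "side" or "top" or "wrist"; returns (picture, depth): 400x640x3 uint8, blue, green, red; 400x640 float32, m along the optical axis (not along the pixel's ray), 0 where there is no reading.
- robot.camera_info(name): a dict with "K" (3x3 intrinsics, pixels), "T" (4x4, takes a point from camera to world coordinates); the wrist camera has in their place "T_tool_cam" (4x4, takes a point from camera to tool coordinates, whose origin is the TCP and whose axes are the flange's). Camera axes: x right, y up, looking along -z (the intrinsics and any distortion apply to the point x, -y, -z); pixel columns grow to the right and rows downward; lengths in m; the calibration is good to about 2 mm. A picture is of the moment at which its call begins: read the wrist's pose just before it. camera_info takes no time and is no camera call.
- robot.finish_job(): hands the job in, once; it reports no verdict.
The state is a dict: "time_s": time; "joint_positions": joint angles; "joint_vel": joint speeds; "tau": joint torques, N m; "tool_pos": TCP position; "orientation": TCP orientation; "contact_force": force on the tool from outside, world axes, zero at the start; "torque": the same for the moment, N m; "opening": finger opening in m.
Only numpy, scipy, OpenCV 4.12 (cv2) and the standard library are available. Lean on these libraries where they do the work, as an engineer would, in place of code of your own. Each camera call takes 0.05 s, during which the arm holds its last target.

## Working session

There is one attempt and no reset: what is moved stays moved. The work goes in short steps, Python scripts to look and compute and a tool call to move; the robot and the scene stay as the last step left them, time stands still between calls to the robot, and variables do not carry over. Pictures are saved under pics/ and viewed, and the job is handed in when it is done.

Besides the shell and the picture viewer there is one more tool, called in YAML: its name, and indented under it one key for each argument. apply_moves: Moves the arm, as the interface text tells. Scaled input: -1 to 1 covers 250 mm each way for a shift and 120 degrees each way for a turn. Its arguments: {"type":"object","properties":{"linear":{"type":"array","items":{"type":"array","items":{"type":"number","minimum":-1,"maximum":1}}},"turn":{"type":"array","items":{"type":"number","minimum":-1,"maximum":1}},"fingers":{"type":"number"}},"required":["linear","turn"]}

```bash
ls; mkdir -p pics
python3 - <<'E'
from bench import robot
import cv2,numpy as np
np.set_printoptions(precision=4,suppress=True)
s=robot.read_state(); print(s)
for n in ["side","top","wrist"]:
    p,d=robot.get_image(n); cv2.imwrite(f"pics/{n}0.png",p); np.save(f"pics/{n}0.npy",d)
    print(n,robot.camera_info(n))
E
```

```text
pics
{'time_s': 0.0, 'joint_positions': array([-74.6972,   5.2625,  70.5825,  -0.0028, 104.2667,  -3.2495]), 'joint_vel': array([ 0.0584, -0.0546,  0.0051,  0.0475,  0.0793, -0.0689]), 'tau': array([ -0.0003, -45.8729, -41.8024,  -0.0001,   0.0115,   0.    ]), 'tool_pos': array([ 0.1909, -0.5689,  0.4036]), 'orientation': array([[ 0.948 ,  0.3182, -0.0006],
       [ 0.3182, -0.948 ,  0.0019],
       [ 0.0001, -0.0019, -1.    ]]), 'contact_force': array([-0.2893, -0.2844,  0.0771]), 'torque': array([-0.0133, -0.0009,  0.005 ]), 'opening': 0.08538104176795282}
side {'K': array([[483.4982,   0.    , 323.4173],
       [  0.    , 483.4982, 201.1765],
       [  0.    ,   0.    ,   1.    ]]), 'T': array([[-0.0534, -0.3958,  0.9168,  1.6063],
       [ 0.9986, -0.0182,  0.0503,  0.0725],
       [-0.0033,  0.9181,  0.3962,  0.5676],
       [ 0.    ,  0.    ,  0.    ,  1.    ]])}
top {'K': array([[365.4908,   0.    , 323.7206],
       [  0.    , 365.4908, 199.3526],
       [  0.    ,   0.    ,   1.    ]]), 'T': array([[ 0.0146,  0.9918, -0.1271,  0.3789],
       [-0.9999,  0.0152,  0.0037,  0.0066],
       [ 0.0056,  0.127 ,  0.9919,  0.9457],
       [ 0.    ,  0.    ,  0.    ,  1.    ]])}
wrist {'K': array([[288.4405,   0.    , 322.7666],
       [  0.    , 288.4405, 197.2952],
       [  0.    ,   0.    ,   1.    ]]), 'T_tool_cam': array([[ 0.0009,  0.9637,  0.2668,  0.0673],
       [ 1.    , -0.0007, -0.0005,  0.0006],
       [-0.0003,  0.2668, -0.9637,  0.0318],
       [ 0.    ,  0.    ,  0.    ,  1.    ]])}
```

View pics/top0.png

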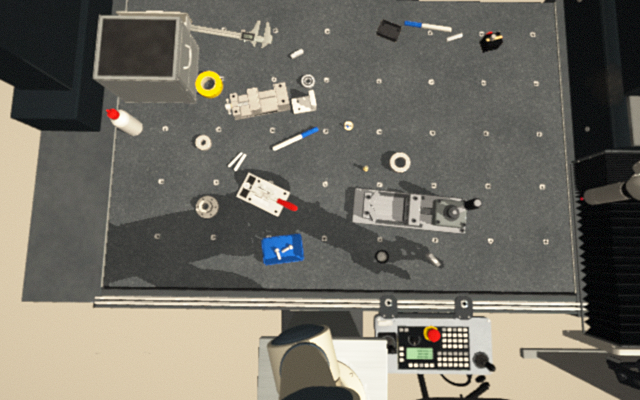

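View pics/side0.png

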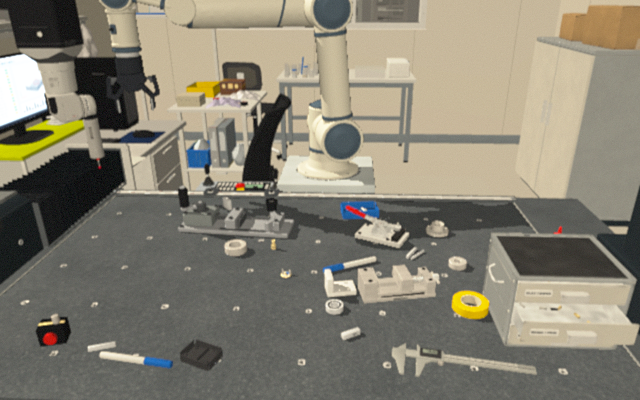

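View pics/wrist0.png

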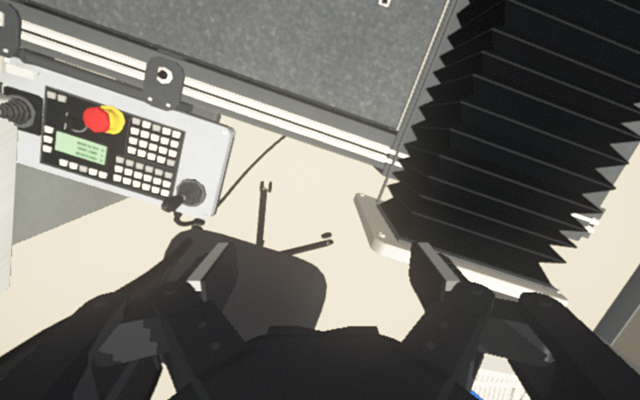

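```bash
cat > h.py <<'E'
import numpy as np,cv2
np.set_printoptions(precision=4,suppress=True)
from bench import robot
def ray(name,u,v,T=None):
    c=robot.camera_info(name);K=c["K"]
    if T is None:T=c["T"]
    d=np.array([(u-K[0,2])/K[0,0],-(v-K[1,2])/K[1,1],-1.])
    return T[:3,3],T[:3,:3]@d
def onplane(name,u,v,z,T=None):
    o,d=ray(name,u,v,T); return o+d*(z-o[2])/d[2]
def wristT(s):
    M=np.eye(4);M[:3,:3]=s["orientation"];M[:3,3]=s["tool_pos"]
    return M@robot.camera_info("wrist")["T_tool_cam"]
def proj(name,P,T=None):
    c=robot.camera_info(name);K=c["K"]
    if T is None:T=c["T"]
    p=np.linalg.inv(T)@np.append(P,1); return np.array([K[0,0]*p[0]/-p[2]+K[0,2],K[1,1]*-p[1]/-p[2]+K[1,2]])
E
python3 - <<'E'
from h import *
p=cv2.imread("pics/top0.png")
a=cv2.resize(p[150:275,340:490],None,fx=5,fy=4.6,interpolation=cv2.INTER_CUBIC);cv2.imwrite("pics/topfix.png",cv2.resize(p[150:270,340:490],(750,600),interpolation=cv2.INTER_CUBIC))
cv2.imwrite("pics/topfl.png",cv2.resize(p[180:240,170:250],(800,600),interpolation=cv2.INTER_CUBIC))
for n,u,v,z in [("flangehub",206,206,.024),("fl",206,207,.011),("crankhub",451,212,.066),("sleeve",473,204,.113),("ring",400,162,.018),("loupe",381,256,.03),("fit",360,167,.023),("block",435,260,.03)]:
    print(n,onplane("top",u,v,z))
E
```

```text
flangehub [0.4755 0.3009 0.024 ]
fl [0.4742 0.3049 0.011 ]
crankhub [ 0.4655 -0.3052  0.066 ]
sleeve [ 0.4801 -0.3398  0.113 ]
ring [ 0.5985 -0.1935  0.018 ]
loupe [ 0.3568 -0.1409  0.03  ]
fit [ 0.5826 -0.0891  0.023 ]
block [ 0.349  -0.2747  0.03  ]
```

View pics/topfix.png

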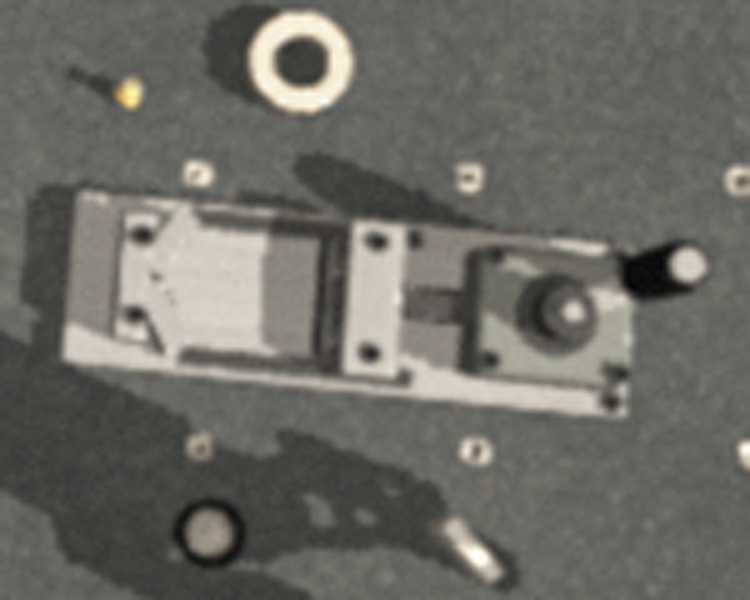

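View pics/topfl.png

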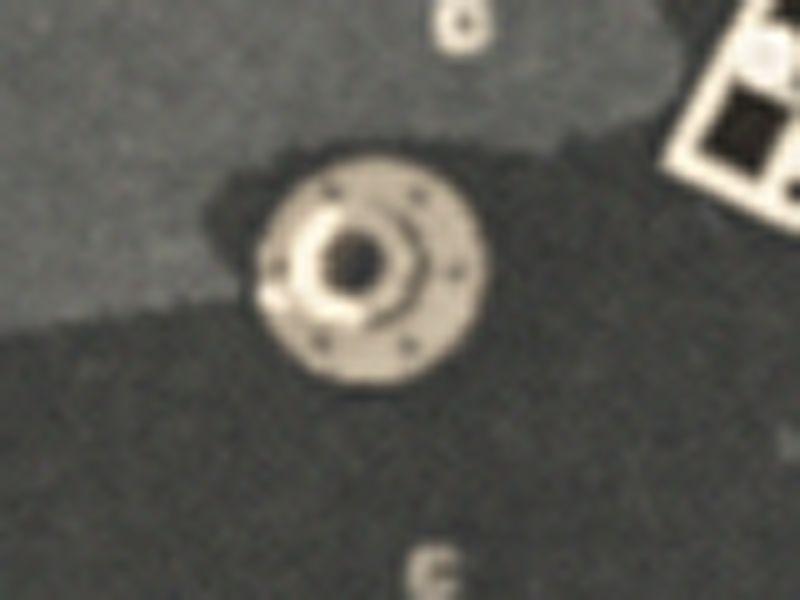

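Run:
```python
from h import *
C={}
for n,X,Y in [("TL",80,192),("BL",62,362),("BR",628,415),("TR",612,243)]:
    C[n]=onplane("top",340+X/5,150+Y/5,.012);print(n,C[n])
y=(C["TL"]-C["TR"]) ; y2=C["BL"]-C["BR"]
for a in (y,y2): print(np.linalg.norm(a),np.degrees(np.arctan2(-a[0],a[1])))
a=C["TL"]-C["BL"];print(np.linalg.norm(a),np.degrees(np.arctan2(a[1],a[0])))
print(onplane("top",340+568/5,150+312/5,.07), onplane("top",340+688/5,150+264/5,.113))
print("jaw front top edge",onplane("top",340+350/5,150+225/5,.04),onplane("top",340+345/5,150+375/5,.04))
```

```text
TL [ 0.5284 -0.08    0.012 ]
BL [ 0.4403 -0.0711  0.012 ]
BR [ 0.4175 -0.3601  0.012 ]
TR [ 0.506  -0.3549  0.012 ]
0.27580561128289094 -4.657399735891928
0.2898929651713153 -4.495123419180553
0.08855004017640014 -5.773349421361742
[ 0.4642 -0.31    0.07  ] [ 0.483  -0.3505  0.113 ]
jaw front top edge [ 0.5092 -0.2128  0.04  ] [ 0.4341 -0.2091  0.04  ]
```

apply_moves:
  linear:
    - [0.93,-0.66,0]
    - [0.93,-0.66,0]
    - [0.93,-0.66,0]
    - [0.93,-0.66,0]
    - [0.93,-0.66,0]
    - [0.93,-0.66,0]
    - [0.93,-0.66,0]
    - [0.93,-0.66,0]
    - [0.93,-0.66,0]
    - [0.93,-0.66,0]
    - [0.93,-0.66,0]
  turn: [-0.557,-0.557,-0.557,-0.557,-0.557,-0.557,-0.557,-0.557,-0.557,-0.557,-0.557]

```text
time_s: 1.07
tool_pos: [0.359, -0.3381, 0.4038]
orientation: [[0.078, 0.997, -0.001], [0.997, -0.078, 0.002], [0.002, -0.001, -1.0]]
contact_force: [-0.3, 1.0, 0.2]
opening: 0.0854
```

apply_moves:
  linear:
    - [0.5,0.4,0.1]
    - [0.5,0.4,0.1]
    - [0.5,0.4,0.1]
    - [0.5,0.4,0.1]
    - [0.5,0.4,0.1]
    - [0.5,0.4,0.1]
  turn: [0,0,0,0,0,0]

```text
time_s: 1.57
tool_pos: [0.4694, -0.2199, 0.3779]
orientation: [[0.076, 0.997, -0.002], [0.997, -0.076, 0.003], [0.002, -0.003, -1.0]]
contact_force: [-0.2, -0.5, -0.1]
opening: 0.0854
```

Run:
```python
from h import *
s=robot.read_state();print(s["tool_pos"],s["contact_force"],s["joint_vel"])
p,d=robot.get_image("wrist");cv2.imwrite("pics/w1.png",p);np.save("pics/w1.npy",d)
T=wristT(s);np.save("pics/w1T.npy",T)
cv2.imwrite("pics/w1z.png",cv2.resize(p,(800,500)))
```

```text
[ 0.4694 -0.2199  0.3779] [-0.1825 -0.4751 -0.1309] [-2.963  -0.9761 -0.3695 -0.8719  0.3138 -1.1945]
```

View pics/w1.png

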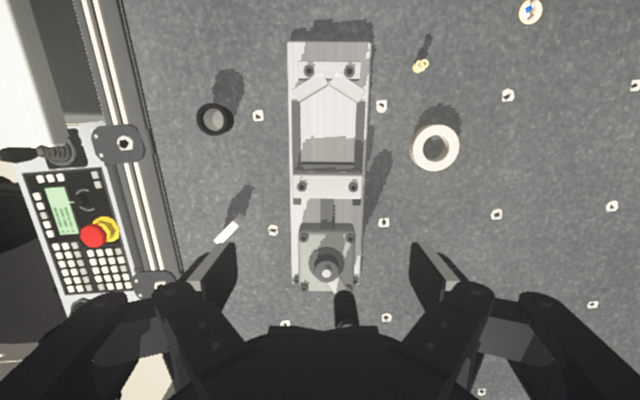

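Run:
```python
from h import *
p=cv2.imread("pics/w1.png")
cv2.imwrite("pics/w1a.png",cv2.resize(p[30:180,270:390],None,fx=4,fy=4,interpolation=cv2.INTER_CUBIC))
cv2.imwrite("pics/w1b.png",cv2.resize(p[160:330,270:390],(480,600)[:2],interpolation=cv2.INTER_CUBIC) if 0 else cv2.resize(p[180:330,270:390],None,fx=4,fy=4,interpolation=cv2.INTER_CUBIC))
```

```text
(no output)
```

View pics/w1a.png

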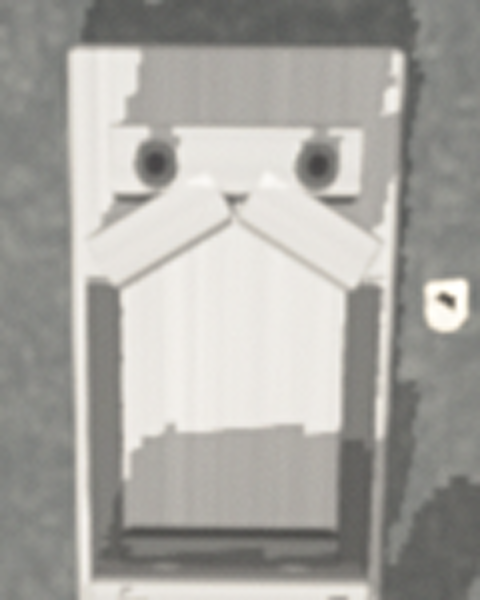

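View pics/w1b.png

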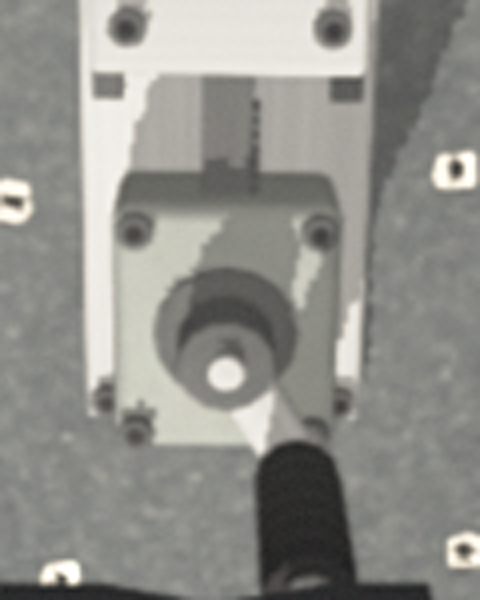

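Run:
```python
from h import *
T=np.load("pics/w1T.npy")
a=lambda X,Y,z:onplane("wrist",270+X/4-.4,30+Y/4-.4,z,T)
b=lambda X,Y,z:onplane("wrist",270+X/4-.4,180+Y/4-.4,z,T)
P={"TL":a(70,47,.012),"TR":a(405,50,.012),"BL":b(88,415,.012),"BR":b(360,415,.012)}
for k in P:print(k,P[k])
for l,r in (("TL","BL"),("TR","BR")):
    e=P[l]-P[r];print(np.linalg.norm(e),np.degrees(np.arctan2(-e[0],e[1])))
w=P["TR"]-P["TL"];print(np.linalg.norm(w),np.degrees(np.arctan2(w[1],w[0])))
mid=sum(P.values())/4
th=np.radians(-4.6);R=np.array([[np.cos(th),-np.sin(th)],[np.sin(th),np.cos(th)]])
o=mid[:2]-R@[0,-.06];print("origin",o)
f=lambda p:np.append(R.T@(p[:2]-o),p[2])
for k in P:print(k,f(P[k]))
print("vee",f(a(235,212,.036)))
print("padbot",f(a(232,528,.014)),"padtop",f(a(232,537,.034)))
print("jaw front",f(a(232,578,.040)),"rear",f(b(220,75,.04)))
print("knob",f(b(226,372,.066)),"sleeve top",b(298,580,.113),f(b(298,580,.113)),"housing front",f(b(228,210,.046)),f(b(228,445,.046)))
```

```text
TL [ 0.4422 -0.0729  0.012 ]
TR [ 0.5296 -0.0803  0.012 ]
BL [ 0.4172 -0.358   0.012 ]
BR [ 0.5059 -0.3645  0.012 ]
0.286168730169817 -5.016431811633818
0.28521599841041484 -4.7529909146845
0.0876816271797237 -4.826076775088534
origin [ 0.4785 -0.1591]
TL [-0.0431  0.083   0.012 ]
TR [0.0446 0.0827 0.012 ]
BL [-0.0452 -0.2031  0.012 ]
BR [ 0.0438 -0.2025  0.012 ]
vee [0.0001 0.0402 0.036 ]
padbot [ 0.0004 -0.0427  0.014 ] padtop [ 0.0001 -0.0423  0.034 ]
jaw front [ 0.0002 -0.0525  0.04  ] rear [-0.0029 -0.0796  0.04  ]
knob [-0.0008 -0.156   0.066 ] sleeve top [ 0.4799 -0.344   0.113 ] [ 0.0162 -0.1842  0.113 ] housing front [-0.0004 -0.117   0.046 ] [ 0.0002 -0.1917  0.046 ]
```

apply_moves:
  linear:
    - [0.95,-0.08,0]
    - [0.95,-0.08,0]
    - [0.95,-0.08,0]
    - [0.95,-0.08,0]
    - [0.95,-0.08,0]
    - [0.95,-0.08,0]
    - [0.95,-0.08,0]
  turn: [0.01,0.01,0.01,0.01,0.01,0.01,0.01]

```text
time_s: 2.2
tool_pos: [0.4667, 0.0203, 0.3796]
orientation: [[0.096, 0.995, -0.001], [0.995, -0.096, 0.004], [0.004, -0.001, -1.0]]
contact_force: [0.3, 0.9, 0.8]
opening: 0.0854
```

apply_moves:
  linear:
    - [0.95,-0.07,0.3]
    - [0.95,-0.07,0.3]
    - [0.95,-0.07,0.3]
    - [0.95,-0.07,0.3]
    - [0.95,-0.07,0.3]
    - [0.95,-0.07,0.3]
    - [0.95,-0.07,0.3]
    - [0.95,-0.07,0.3]
    - [0.95,-0.07,0.3]
  turn: [0,0,0,0,0,0,0,0,0]

```text
time_s: 2.95
tool_pos: [0.4728, 0.2573, 0.3058]
orientation: [[0.098, 0.995, -0.0], [0.995, -0.098, 0.003], [0.003, -0.001, -1.0]]
contact_force: [-0.1, -0.5, 0.5]
opening: 0.0854
```

Run:
```python
from h import *
s=robot.read_state();print(s["tool_pos"],s["orientation"],s["joint_positions"],s["joint_vel"])
p,d=robot.get_image("wrist");cv2.imwrite("pics/w2.png",p);np.save("pics/w2.npy",d)
T=wristT(s);np.save("pics/w2T.npy",T)
print(proj("wrist",[.475,.302,.024],T))
```

```text
[0.4728 0.2573 0.3058] [[ 0.0981  0.9952 -0.0004]
 [ 0.9952 -0.0981  0.0028]
 [ 0.0027 -0.0006 -1.    ]] [24.8858 -4.1726 89.9746  0.1534 94.1501 30.5295] [-1.0454 -1.288  -0.1525  0.0008 -0.023   0.0883]
[320.3049 145.1253]
```

View pics/w2.png

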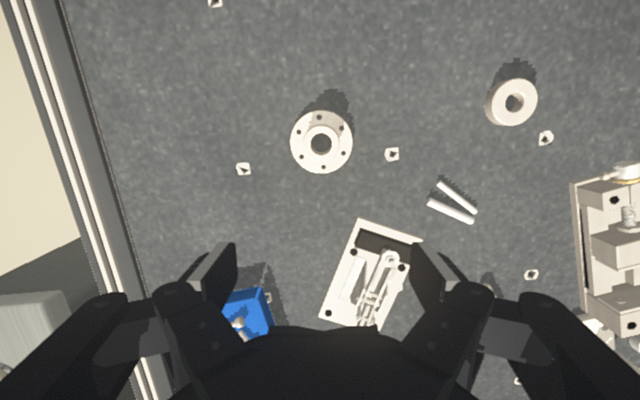

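Run:
```python
from h import *
T=np.load("pics/w2T.npy");p=cv2.imread("pics/w2.png")
g=cv2.cvtColor(p,cv2.COLOR_BGR2GRAY).copy()
m=np.zeros_like(g);m[100:185,280:365]=(g[100:185,280:365]>130)*255
c=max(cv2.findContours(m,0,1)[0],key=cv2.contourArea)
e=cv2.fitEllipse(cv2.convexHull(c));print(e)
print("disc top .011",onplane("wrist",*e[0],.011,T))
h=((g<100)*255).astype(np.uint8);r=np.zeros_like(h);r[130:160,308:335]=h[130:160,308:335]
c=max(cv2.findContours(r,0,1)[0],key=cv2.contourArea);M=cv2.moments(c)
u=(M["m10"]/M["m00"],M["m01"]/M["m00"]);print("bore",u,onplane("wrist",*u,.024,T))
d=np.load("pics/w2.npy");print(d[135:155:5,305:340:3])
```

```text
((320.7569885253906, 141.80067443847656), (64.10955047607422, 64.51538848876953), 159.2465057373047)
disc top .011 [0.4755 0.3038 0.011 ]
bore (321.04357798165137, 142.25305810397552) [0.4759 0.3044 0.024 ]
[[0.2453 0.2436 0.2451 0.2693 0.2703 0.2698 0.2692 0.2691 0.2459 0.2449
  0.2451 0.2614]
 [0.2461 0.2455 0.271  0.2719 0.2697 0.2697 0.271  0.2705 0.2713 0.2463
  0.2461 0.2472]
 [0.2472 0.2461 0.2708 0.2726 0.2712 0.2722 0.2735 0.2716 0.2715 0.2472
  0.2484 0.2462]
 [0.2485 0.2497 0.2489 0.2682 0.2736 0.2716 0.2737 0.2734 0.2554 0.2478
  0.2484 0.2661]]
```

apply_moves:
  linear:
    - [0.187,-0.007,0.05]
    - [0.187,-0.007,0.15]
    - [0.187,-0.007,0.25]
    - [0.187,-0.007,0.32]
    - [0.187,-0.007,0.38]
    - [0.187,-0.007,0.43]
    - [0.187,-0.007,0.46]
    - [0.187,-0.007,0.477]
    - [0.187,-0.007,0.477]
    - [0.187,-0.007,0.477]
    - [0.187,-0.007,0.477]
  turn: [0,0,0,0,0,0,0,0,0,0,0]

```text
time_s: 3.92
tool_pos: [0.4762, 0.3041, 0.1885]
orientation: [[0.099, 0.995, 0.002], [0.995, -0.099, 0.004], [0.005, 0.002, -1.0]]
contact_force: [-0.5, -0.1, 0.5]
opening: 0.0856
```

Run:
```python
from h import *
s=robot.read_state();print(s["tool_pos"],s["orientation"][:,2],s["contact_force"])
p,d=robot.get_image("wrist");cv2.imwrite("pics/w3.png",p)
p,d=robot.get_image("side");cv2.imwrite("pics/s3.png",cv2.resize(p[180:260,380:500],None,fx=6,fy=6))
```

```text
[0.4762 0.3041 0.1885] [ 0.0024  0.0043 -1.    ] [-0.5307 -0.0973  0.5441]
```

View pics/w3.png

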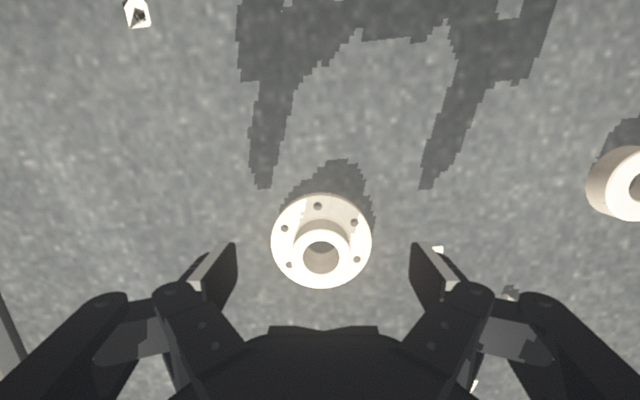

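View pics/s3.png

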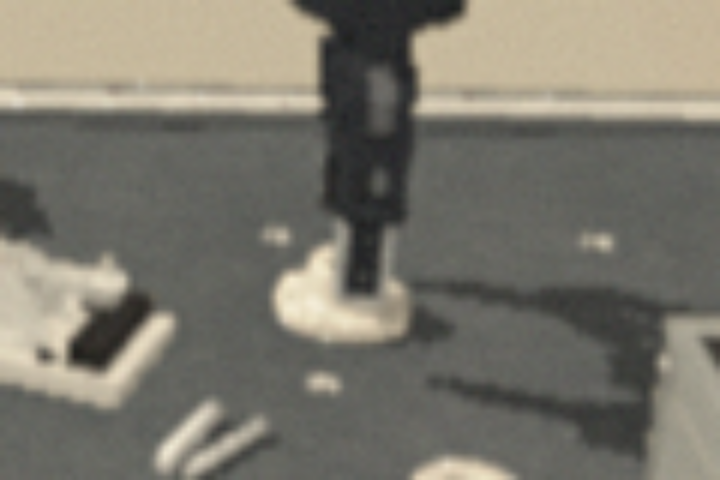

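apply_moves:
  linear:
    - [0,0,0.012]
    - [0,0,0.012]
    - [0,0,0.012]
  turn: [0,0,0]

```text
time_s: 4.27
tool_pos: [0.476, 0.3043, 0.1853]
orientation: [[0.099, 0.995, 0.002], [0.995, -0.099, 0.004], [0.004, 0.002, -1.0]]
contact_force: [0.2, 0.0, -0.1]
opening: 0.0856
```

apply_moves:
  linear:
    - [0,0,0]
    - [0,0,0]
    - [0,0,0]
    - [0,0,0]
    - [0,0,0]
    - [0,0,0]
    - [0,0,0]
    - [0,0,0]
    - [0,0,0]
    - [0,0,0]
  turn: [0,0,0,0,0,0,0,0,0,0]
  fingers: 1

```text
time_s: 5.1
tool_pos: [0.4762, 0.3043, 0.1857]
orientation: [[0.099, 0.995, 0.003], [0.995, -0.099, 0.005], [0.005, 0.002, -1.0]]
contact_force: [-0.2, -0.8, 3.0]
opening: 0.0278
```

Run:
```python
from h import *
s=robot.read_state();print(s["tool_pos"],s["opening"],s["contact_force"])
p,d=robot.get_image("wrist");cv2.imwrite("pics/w4.png",p)
```

```text
[0.4762 0.3043 0.1857] 0.02780248211237423 [-0.2136 -0.8311  2.9561]
```

View pics/w4.png

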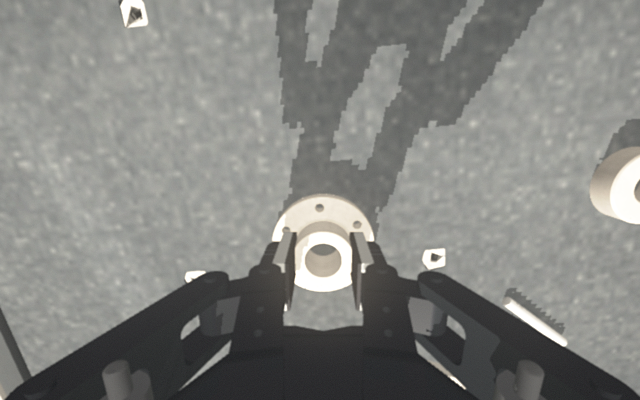

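apply_moves:
  linear:
    - [0,0,-0.05]
    - [0,0,-0.12]
    - [0,0,-0.22]
    - [0,0,-0.32]
    - [0,0,-0.4]
    - [0,0,-0.4]
    - [0,0,-0.4]
  turn: [0,0,0,0,0,0,0]

```text
time_s: 5.73
tool_pos: [0.476, 0.304, 0.2871]
orientation: [[0.099, 0.995, 0.005], [0.995, -0.099, 0.006], [0.006, 0.004, -1.0]]
contact_force: [-0.4, -0.2, -1.1]
opening: 0.0279
```

Run:
```python
from h import *
s=robot.read_state();print(s["tool_pos"],s["opening"],s["contact_force"],s["orientation"])
p,d=robot.get_image("wrist");cv2.imwrite("pics/w5.png",p[150:350,180:480])
p,d=robot.get_image("side");cv2.imwrite("pics/s5.png",cv2.resize(p[150:250,380:500],None,fx=6,fy=6))
```

```text
[0.476  0.304  0.2871] 0.027879345157735325 [-0.376  -0.2026 -1.0806] [[ 0.0986  0.9951  0.0048]
 [ 0.9951 -0.0987  0.0057]
 [ 0.0062  0.0042 -1.    ]]
```

View pics/w5.png

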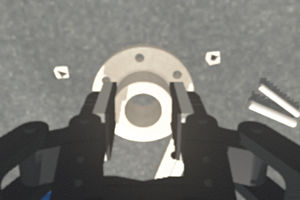

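View pics/s5.png

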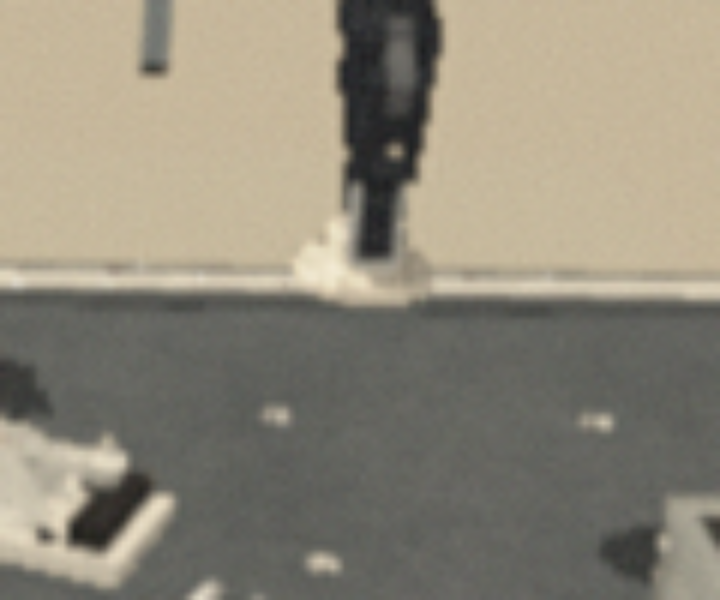

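apply_moves:
  linear:
    - [-0.1,0.01,0]
    - [-0.25,0.025,0]
    - [-0.4,0.04,0]
    - [-0.55,0.055,0]
    - [-0.7,0.07,0]
    - [-0.85,0.085,0]
    - [-0.934,0.094,0]
    - [-0.934,0.094,0]
  turn: [0,0,0,0,0,0,0,0]

```text
time_s: 6.5
tool_pos: [0.4754, 0.0655, 0.2811]
orientation: [[0.103, 0.995, -0.003], [0.995, -0.103, 0.001], [0.001, -0.003, -1.0]]
contact_force: [0.5, -0.5, -2.4]
opening: 0.0281
```

apply_moves:
  linear:
    - [-0.1,0.01,0]
    - [-0.25,0.025,0]
    - [-0.4,0.04,0]
    - [-0.55,0.055,0]
    - [-0.7,0.07,0]
    - [-0.85,0.085,0]
    - [-0.934,0.094,0]
    - [-0.934,0.094,0]
    - [-0.934,0.094,0]
    - [-0.934,0.094,0]
  turn: [0,0,0,0,0,0,0,0,0,0]

```text
time_s: 7.33
tool_pos: [0.4746, -0.1684, 0.2794]
orientation: [[0.103, 0.995, -0.005], [0.995, -0.103, 0.003], [0.002, -0.006, -1.0]]
contact_force: [0.1, 1.3, -1.6]
opening: 0.0276
```

Run:
```python
from h import *
s=robot.read_state();print(s["tool_pos"],s["opening"],s["contact_force"],s["orientation"])
d0=np.array([.4767,-.1655,0.2])-s["tool_pos"];print(s["orientation"].T@d0/.25)
p,d=robot.get_image("wrist");cv2.imwrite("pics/w6.png",p)
```

```text
[ 0.4746 -0.1684  0.2794] 0.02763215605973574 [ 0.1069  1.2555 -1.5849] [[ 0.103   0.9947 -0.0054]
 [ 0.9947 -0.103   0.0029]
 [ 0.0023 -0.0056 -1.    ]]
[0.0115 0.0088 0.3177]
```

View pics/w6.png

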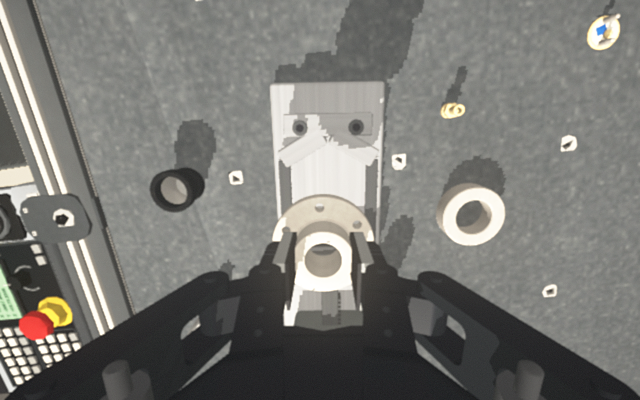

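apply_moves:
  linear:
    - [0.015,0.015,0.03]
    - [0.015,0.015,0.09]
    - [0.015,0.015,0.16]
    - [0.015,0.015,0.22]
    - [0.015,0.015,0.26]
    - [0.015,0.015,0.285]
    - [0.015,0.015,0.298]
    - [0.015,0.015,0.298]
    - [0.015,0.015,0.298]
  turn: [-0.009,-0.009,-0.009,-0.009,-0.009,-0.009,-0.009,-0.009,-0.009]

```text
time_s: 8.13
tool_pos: [0.4788, -0.1644, 0.206]
orientation: [[0.083, 0.997, -0.004], [0.997, -0.083, 0.002], [0.002, -0.004, -1.0]]
contact_force: [0.4, -0.6, -1.6]
opening: 0.0278
```

Run:
```python
from h import *
s=robot.read_state();print(s["tool_pos"],s["contact_force"],s["orientation"])
print(s["tool_pos"]+.155*s["orientation"][:,2])
p,d=robot.get_image("wrist");cv2.imwrite("pics/w7.png",p)
p,d=robot.get_image("side");cv2.imwrite("pics/s7.png",cv2.resize(p[160:250,170:310],None,fx=5,fy=5))
```

```text
[ 0.4788 -0.1644  0.206 ] [ 0.3515 -0.584  -1.645 ] [[ 0.0829  0.9965 -0.0038]
 [ 0.9966 -0.0829  0.0021]
 [ 0.0018 -0.0039 -1.    ]]
[ 0.4782 -0.1641  0.051 ]
```

View pics/w7.png

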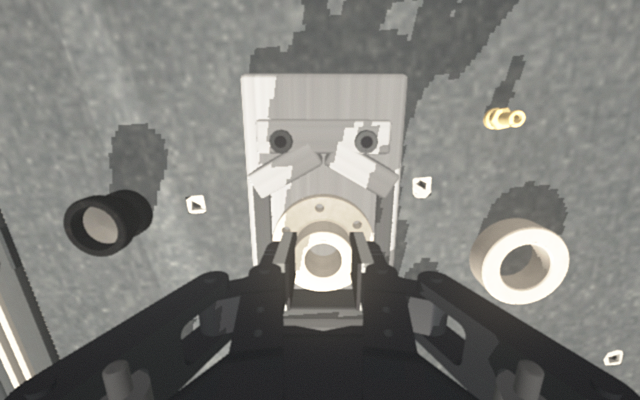

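View pics/s7.png

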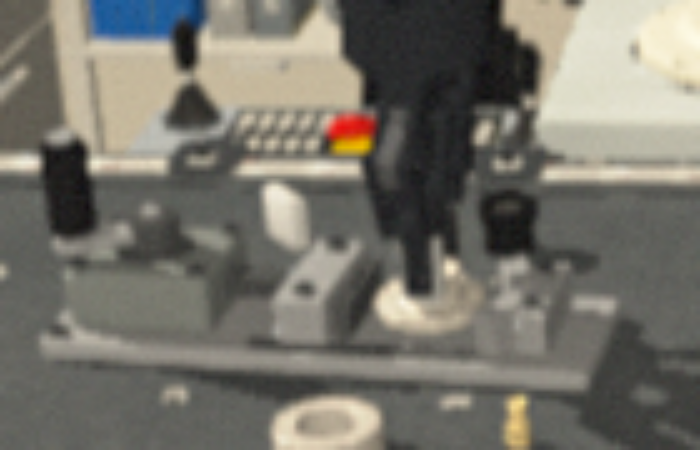

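apply_moves:
  linear:
    - [0,0,0.01]
    - [0,0,0.018]
    - [0,0,0.025]
    - [0,0,0.031]
    - [0,0,0.031]
    - [0,0,0.031]
  turn: [0,0,0,0,0,0]

```text
time_s: 8.73
tool_pos: [0.4788, -0.1646, 0.1984]
orientation: [[0.083, 0.997, -0.003], [0.997, -0.083, 0.002], [0.002, -0.004, -1.0]]
contact_force: [-0.5, -0.7, -1.2]
opening: 0.0281
```

Not yet touching (force still carries the weight); lower in small steps.

apply_moves:
  linear:
    - [0,0,0.003]
    - [0,0,0.005]
    - [0,0,0.005]
  turn: [0,0,0]

```text
time_s: 8.98
tool_pos: [0.4788, -0.1647, 0.1978]
orientation: [[0.083, 0.997, -0.003], [0.997, -0.083, 0.002], [0.001, -0.003, -1.0]]
contact_force: [-2.0, 0.9, 2.9]
opening: 0.0282
```

apply_moves:
  linear:
    - [0,0,0]
    - [0,0,0]
    - [0,0,0]
    - [0,0,0]
    - [0,0,0]
    - [0,0,0]
    - [0,0,0]
    - [0,0,0]
  turn: [0,0,0,0,0,0,0,0]
  fingers: 0

```text
time_s: 9.65
tool_pos: [0.4788, -0.1647, 0.1977]
orientation: [[0.083, 0.997, -0.003], [0.997, -0.083, 0.002], [0.001, -0.003, -1.0]]
contact_force: [0.3, 0.5, 0.2]
opening: 0.0851
```

apply_moves:
  linear:
    - [0,0,-0.05]
    - [0,0,-0.15]
    - [0,0,-0.25]
    - [0,0,-0.35]
    - [0,0,-0.45]
    - [0,0,-0.45]
    - [0,0,-0.45]
  turn: [0,0,0,0,0,0,0]

```text
time_s: 10.23
tool_pos: [0.4794, -0.1649, 0.3132]
orientation: [[0.083, 0.997, 0.002], [0.997, -0.083, -0.0], [-0.0, 0.002, -1.0]]
contact_force: [-0.3, 0.2, -0.2]
opening: 0.0854
```

Run:
```python
from h import *
s=robot.read_state();print(s["tool_pos"],s["contact_force"],s["orientation"],s["opening"])
p,d=robot.get_image("wrist");cv2.imwrite("pics/w8.png",p);np.save("pics/w8T.npy",wristT(s))
p,d=robot.get_image("side");cv2.imwrite("pics/s8.png",cv2.resize(p[160:250,170:310],None,fx=5,fy=5))
p,d=robot.get_image("top");cv2.imwrite("pics/t8.png",p)
```

```text
[ 0.4794 -0.1649  0.3132] [-0.3464  0.1548 -0.2114] [[ 0.0833  0.9965  0.0015]
 [ 0.9965 -0.0833 -0.0003]
 [-0.0002  0.0016 -1.    ]] 0.08535790149678016
```

View pics/w8.png

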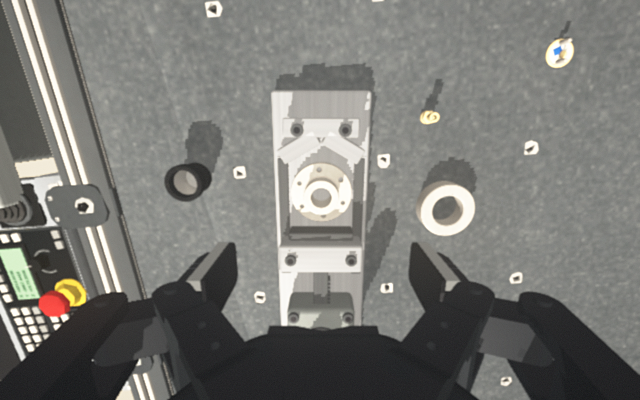

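View pics/s8.png

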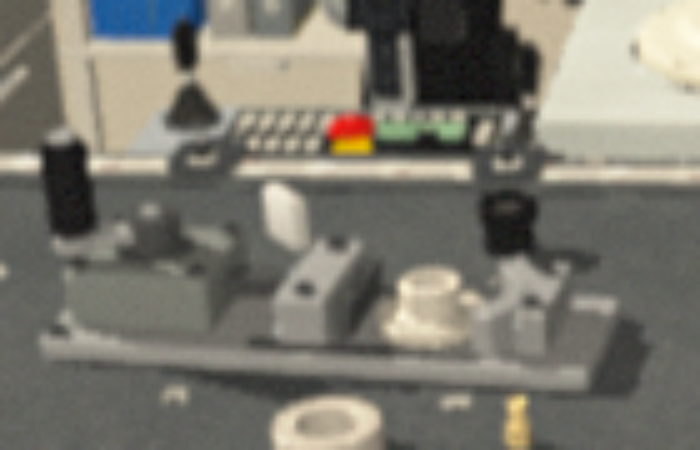

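Run:
```python
from h import *
T=np.load("pics/w8T.npy");p=cv2.imread("pics/w8.png");g=cv2.cvtColor(p,cv2.COLOR_BGR2GRAY)
th=np.radians(-4.8);R=np.array([[np.cos(th),-np.sin(th)],[np.sin(th),np.cos(th)]]);o=np.array([.478,-.1595])
f=lambda q:R.T@(q[:2]-o)
q=onplane("wrist",320.5,196,.036,T);print("hub",q,f(q))
p=cv2.imread("pics/t8.png")
cv2.imwrite("pics/t8z.png",cv2.resize(p[180:240,400:500],None,fx=8,fy=8,interpolation=cv2.INTER_CUBIC))
print(onplane("side",182,188,.113))
print("axis",o+R@[0,-.155])
```

```text
hub [ 0.478  -0.1648  0.036 ] [ 0.0005 -0.0053]
[ 0.4868 -0.3485  0.113 ]
axis [ 0.465 -0.314]
```

View pics/t8z.png

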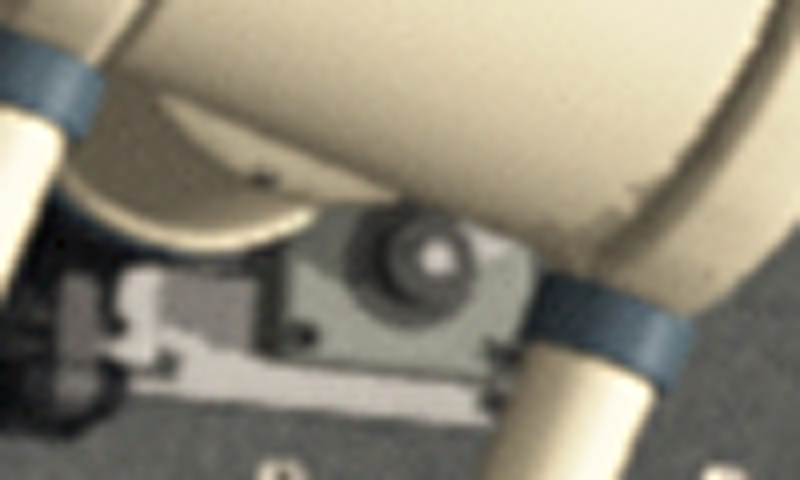

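apply_moves:
  linear:
    - [-0.15,0.016,0]
    - [-0.3,0.032,0]
    - [-0.45,0.048,0]
    - [-0.6,0.064,0]
    - [-0.734,0.078,0]
    - [-0.734,0.078,0]
    - [-0.734,0.078,0]
    - [-0.734,0.078,0]
  turn: [0,0,0,0,0,0,0,0]

```text
time_s: 11.05
tool_pos: [0.4829, -0.349, 0.3071]
orientation: [[0.084, 0.996, -0.007], [0.996, -0.084, 0.005], [0.004, -0.007, -1.0]]
contact_force: [-0.4, 0.1, 0.0]
opening: 0.0855
```

Run:
```python
from h import *
s=robot.read_state();print(s["tool_pos"],s["contact_force"],s["orientation"],s["joint_positions"])
p,d=robot.get_image("wrist");cv2.imwrite("pics/w9.png",p);T=wristT(s);np.save("pics/w9T.npy",T)
print(proj("wrist",[.4835,-.3495,.113],T),proj("wrist",[.465,-.314,.066],T))
```

```text
[ 0.4829 -0.349   0.3071] [-0.4459  0.0655  0.0209] [[ 0.0837  0.9965 -0.0069]
 [ 0.9965 -0.0837  0.0046]
 [ 0.004  -0.0073 -1.    ]] [-39.1194   4.9227  80.7066  -0.0444  94.8448 -34.32  ]
[325.8641 234.0589] [296.6156 166.1407]
```

View pics/w9.png

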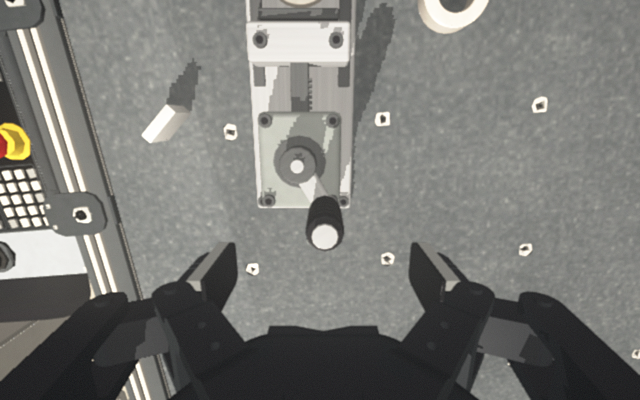

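Run:
```python
from h import *
T=np.load("pics/w9T.npy")
a=onplane("wrist",324,236,.113,T);b=onplane("wrist",297,167,.066,T);print(a,b,a-b)
```

```text
[ 0.4823 -0.3507  0.113 ] [ 0.4652 -0.3147  0.066 ] [ 0.0171 -0.036   0.047 ]
```

apply_moves:
  linear:
    - [-0.008,0.005,0.03]
    - [-0.008,0.005,0.09]
    - [-0.008,0.005,0.15]
    - [-0.008,0.005,0.2]
    - [-0.008,0.005,0.23]
    - [-0.008,0.005,0.242]
    - [-0.008,0.005,0.242]
    - [-0.008,0.005,0.242]
  turn: [0,0,0,0,0,0,0,0]

```text
time_s: 11.77
tool_pos: [0.4839, -0.3502, 0.2476]
orientation: [[0.082, 0.997, -0.006], [0.997, -0.082, 0.004], [0.003, -0.006, -1.0]]
contact_force: [-0.4, -0.9, -0.8]
opening: 0.0853
```

Run:
```python
from h import *
s=robot.read_state();print(s["tool_pos"],s["contact_force"],s["orientation"]);print(s["tool_pos"]+.155*s["orientation"][:,2])
p,d=robot.get_image("wrist");cv2.imwrite("pics/w10.png",p)
```

```text
[ 0.4839 -0.3502  0.2476] [-0.3798 -0.8629 -0.8039] [[ 0.0825  0.9966 -0.0057]
 [ 0.9966 -0.0825  0.0036]
 [ 0.0031 -0.0059 -1.    ]]
[ 0.4831 -0.3497  0.0927]
```

View pics/w10.png

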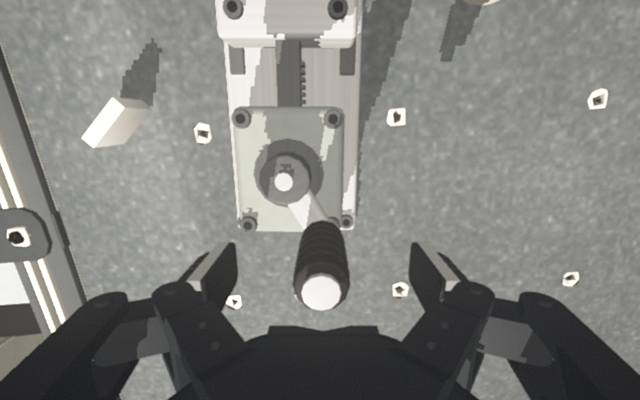

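Sleeve centred between the pads. Close.

apply_moves:
  linear:
    - [0,0,0]
    - [0,0,0]
    - [0,0,0]
    - [0,0,0]
    - [0,0,0]
    - [0,0,0]
    - [0,0,0]
    - [0,0,0]
    - [0,0,0]
    - [0,0,0]
  turn: [0,0,0,0,0,0,0,0,0,0]
  fingers: 1

```text
time_s: 12.65
tool_pos: [0.4838, -0.3504, 0.2485]
orientation: [[0.083, 0.997, -0.006], [0.997, -0.083, 0.003], [0.003, -0.006, -1.0]]
contact_force: [-5.8, 1.7, 5.0]
opening: 0.0224
```

Run:
```python
from h import *
s=robot.read_state();print(s["tool_pos"],s["contact_force"],s["orientation"]);print(s["tool_pos"]+.155*s["orientation"][:,2])
p,d=robot.get_image("wrist");cv2.imwrite("pics/w11.png",p)
```

```text
[ 0.4838 -0.3504  0.2485] [-5.8118  1.7192  5.011 ] [[ 0.0827  0.9966 -0.0056]
 [ 0.9966 -0.0827  0.0031]
 [ 0.0027 -0.0058 -1.    ]]
[ 0.4829 -0.3499  0.0935]
```

View pics/w11.png

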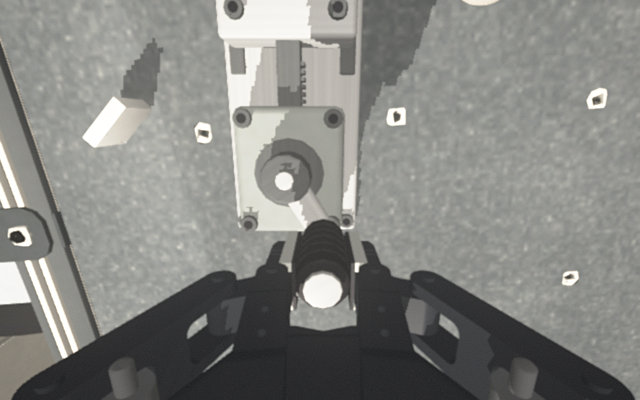

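```bash
cat > wind.py <<'E'
from h import *
import sys,json
C=np.array([.4662,-.3145])
def rep():
    s=robot.read_state();q=s["tool_pos"][:2]-C
    ph=np.degrees(np.arctan2(q[1],q[0]));F=s["contact_force"][:2];u=q/np.linalg.norm(q);t=np.array([u[1],-u[0]])
    print("t",s["time_s"],"phi %.1f r %.4f"%(ph,np.linalg.norm(q)),"z",s["tool_pos"][2],"F",s["contact_force"],"tang(cw) %.2f rad %.2f"%(F@t,F@u),"open %.4f"%s["opening"], "R",s["orientation"][:,2])
    return s
def plan(phis,z=.248,r=.04):
    s=robot.read_state();out=[]
    for p in phis:
        p=np.radians(p);P=np.array([*(C+r*np.array([np.cos(p),np.sin(p)])),z])
        out.append(list(np.round(s["orientation"].T@(P-s["tool_pos"])/.25,3)))
    print(json.dumps([[float(x) for x in o] for o in out]))
E
python3 - <<'E'
from wind import *
rep();plan([-63.9-8*i for i in range(1,8)])
E
```

```text
t 12.7 phi -63.9 r 0.0399 z 0.24849321774728608 F [-5.4755  2.3021  4.4211] tang(cw) 3.91 rad -4.47 open 0.0225 R [-0.0056  0.0031 -1.    ]
[[-0.01, -0.02, 0.002], [-0.017, -0.041, 0.002], [-0.022, -0.063, 0.002], [-0.023, -0.085, 0.002], [-0.021, -0.107, 0.003], [-0.016, -0.129, 0.003], [-0.008, -0.15, 0.003]]
```

apply_moves:
  linear:
    - [-0.01,-0.02,0]
    - [-0.017,-0.041,0]
    - [-0.022,-0.063,0]
    - [-0.023,-0.085,0]
    - [-0.021,-0.107,0]
    - [-0.016,-0.129,0]
  turn: [0,0,0,0,0,0]

```text
time_s: 13.2
tool_pos: [0.4527, -0.3521, 0.2487]
orientation: [[0.082, 0.997, 0.001], [0.997, -0.082, 0.0], [0.0, 0.001, -1.0]]
contact_force: [9.9, -4.0, -4.0]
opening: 0.0228
```

Run:
```python
from wind import *
s=rep();q=s["tool_pos"][:2]-C;ph=np.degrees(np.arctan2(q[1],q[0]));plan([-111.9-9*i for i in range(1,11)],z=.2485)
p,d=robot.get_image("wrist");cv2.imwrite("pics/w12.png",p)
```

```text
t 13.2 phi -109.8 r 0.0399 z 0.24867196284309315 F [ 9.9196 -4.0109 -3.9506] tang(cw) -10.69 rad 0.42 open 0.0228 R [ 0.0009  0.0003 -1.    ]
[[0.011, -0.029, 0.001], [0.023, -0.051, 0.001], [0.039, -0.07, 0.001], [0.058, -0.087, 0.001], [0.08, -0.1, 0.001], [0.103, -0.11, 0.001], [0.127, -0.116, 0.001], [0.152, -0.118, 0.001], [0.177, -0.117, 0.001], [0.202, -0.111, 0.001]]
```

View pics/w12.png

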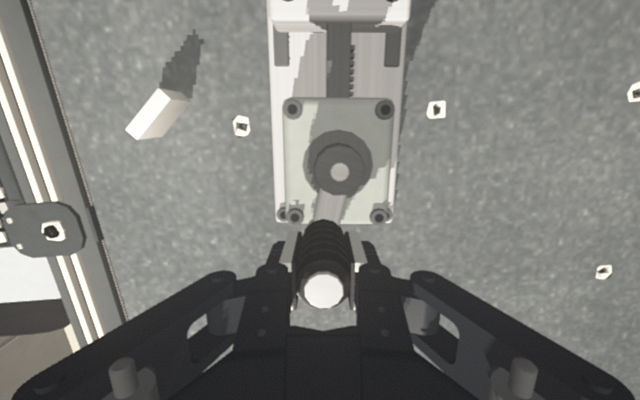

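apply_moves:
  linear:
    - [0.011,-0.029,0]
    - [0.023,-0.051,0]
    - [0.039,-0.07,0]
    - [0.058,-0.087,0]
    - [0.08,-0.1,0]
    - [0.103,-0.11,0]
    - [0.127,-0.116,0]
    - [0.152,-0.118,0]
    - [0.177,-0.117,0]
    - [0.202,-0.111,0]
  turn: [0,0,0,0,0,0,0,0,0,0]

```text
time_s: 14.08
tool_pos: [0.4274, -0.3009, 0.2486]
orientation: [[0.084, 0.996, -0.002], [0.996, -0.084, -0.005], [-0.005, -0.002, -1.0]]
contact_force: [-7.1, -9.2, 1.1]
opening: 0.0228
```

Run:
```python
from wind import *
rep();plan([-201.9-8*i for i in range(1,7)],z=.2485)
p,d=robot.get_image("wrist");cv2.imwrite("pics/w13.png",p)
```

```text
t 14.0833 phi 160.7 r 0.0411 z 0.24860790569646207 F [-7.1136 -9.1782  1.0898] tang(cw) -11.01 rad 3.69 open 0.0228 R [-0.0024 -0.0046 -1.    ]
[[0.027, 0.014, 0.0], [0.046, 0.025, 0.0], [0.064, 0.039, 0.0], [0.08, 0.054, -0.0], [0.093, 0.072, -0.0], [0.104, 0.092, -0.0]]
```

View pics/w13.png

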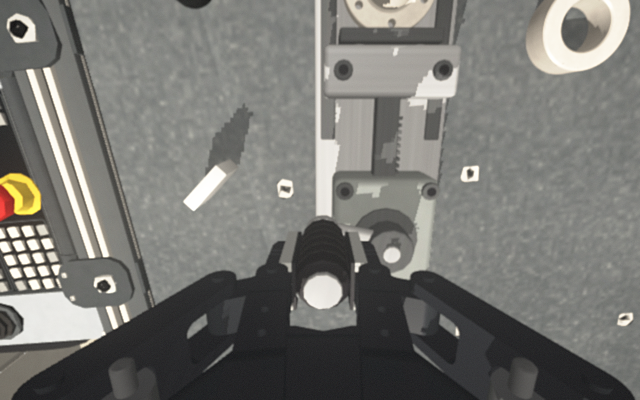

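apply_moves:
  linear:
    - [0.027,0.014,0]
    - [0.046,0.025,0]
    - [0.064,0.039,0]
    - [0.08,0.054,0]
    - [0.093,0.072,0]
    - [0.104,0.092,0]
  turn: [0,0,0,0,0,0]

```text
time_s: 14.63
tool_pos: [0.4516, -0.2762, 0.2485]
orientation: [[0.085, 0.996, -0.007], [0.996, -0.085, -0.003], [-0.004, -0.007, -1.0]]
contact_force: [-11.6, 0.7, 7.2]
opening: 0.0226
```

Run:
```python
from wind import *
rep();plan([-249.9-5*i for i in range(1,6)],z=.2485)
p,d=robot.get_image("wrist");cv2.imwrite("pics/w14.png",p)
```

```text
t 14.6333 phi 110.9 r 0.0410 z 0.24850778913812055 F [-11.5744   0.6599   7.1914] tang(cw) -10.57 rad 4.75 open 0.0226 R [-0.0072 -0.0033 -1.    ]
[[0.003, 0.017, -0.0], [0.007, 0.03, -0.0], [0.01, 0.044, -0.0], [0.012, 0.057, -0.0], [0.012, 0.071, -0.001]]
```

View pics/w14.png

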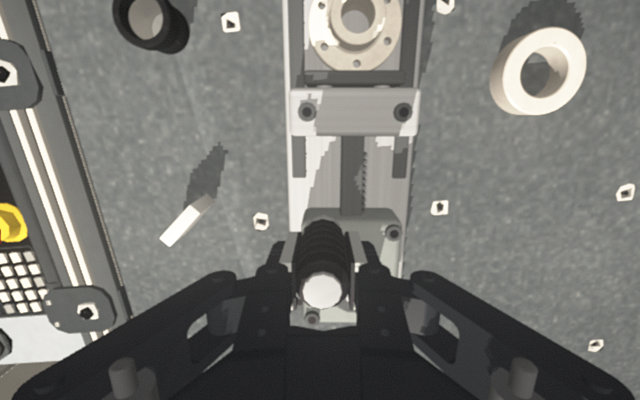

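apply_moves:
  linear:
    - [0.003,0.017,0]
    - [0.007,0.03,0]
    - [0.01,0.044,0]
    - [0.012,0.057,0]
    - [0.012,0.071,0]
  turn: [0,0,0,0,0]

```text
time_s: 15.1
tool_pos: [0.4695, -0.2739, 0.2485]
orientation: [[0.084, 0.996, -0.009], [0.996, -0.084, -0.001], [-0.002, -0.009, -1.0]]
contact_force: [-10.5, 5.5, 7.2]
opening: 0.0227
```

Run:
```python
from wind import *
rep();plan([-274.9-4*i for i in range(1,5)],z=.2485)
p,d=robot.get_image("wrist");cv2.imwrite("pics/w15.png",p)
```

```text
t 15.1 phi 85.3 r 0.0407 z 0.24849710246148712 F [-10.5025   5.5401   7.201 ] tang(cw) -10.92 rad 4.66 open 0.0227 R [-0.0095 -0.0011 -1.    ]
[[-0.003, 0.012, -0.0], [-0.004, 0.023, -0.0], [-0.006, 0.034, -0.0], [-0.009, 0.045, -0.0]]
```

View pics/w15.png

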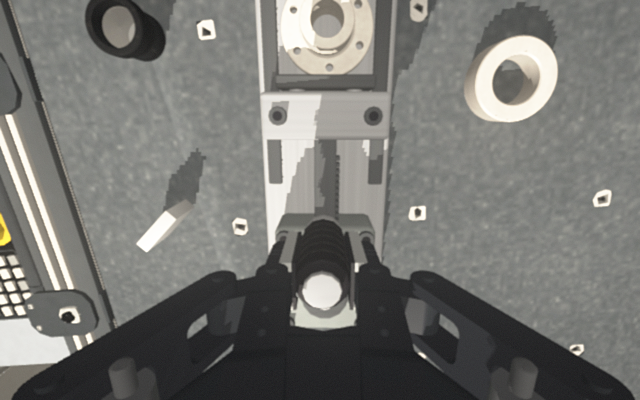

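apply_moves:
  linear:
    - [-0.003,0.012,0]
    - [-0.004,0.023,0]
    - [-0.006,0.034,0]
    - [-0.009,0.045,0]
  turn: [0,0,0,0]

```text
time_s: 15.48
tool_pos: [0.4804, -0.2765, 0.2485]
orientation: [[0.084, 0.996, -0.011], [0.996, -0.084, 0.001], [0.0, -0.012, -1.0]]
contact_force: [-8.3, 4.8, 7.8]
opening: 0.0227
```

Run:
```python
from wind import *
rep();plan([-290.9-4*i for i in range(1,4)],z=.2485)
p,d=robot.get_image("top");cv2.imwrite("pics/t16.png",cv2.resize(p[160:240,330:480],(750,400)))
p,d=robot.get_image("side");cv2.imwrite("pics/s16.png",cv2.resize(p[160:250,170:310],None,fx=5,fy=5))
```

```text
t 15.4833 phi 69.4 r 0.0405 z 0.24849310245157918 F [-8.2673  4.7828  7.8407] tang(cw) -9.42 rad 1.58 open 0.0227 R [-0.0115  0.0013 -0.9999]
[[-0.006, 0.011, -0.0], [-0.01, 0.021, -0.0], [-0.015, 0.031, -0.0]]
```

View pics/t16.png

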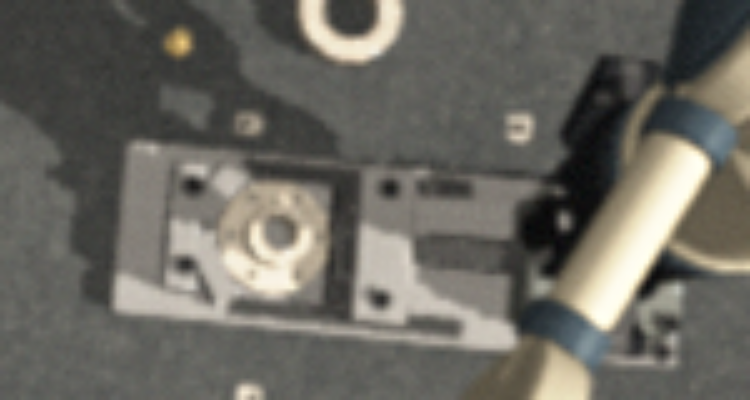

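View pics/s16.png

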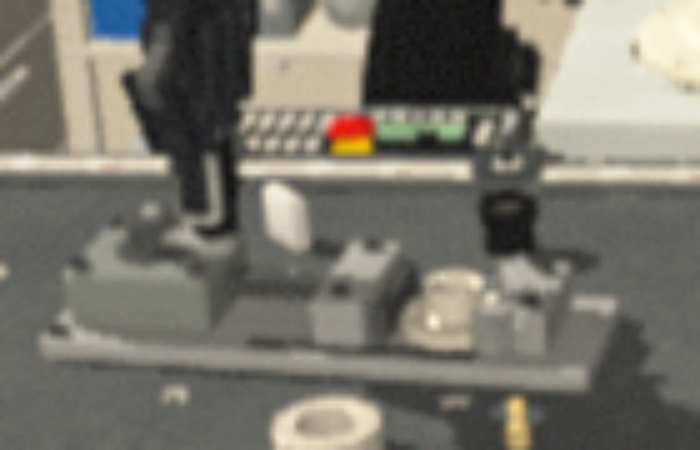

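apply_moves:
  linear:
    - [-0.006,0.011,0]
    - [-0.01,0.021,0]
    - [-0.015,0.031,0]
  turn: [0,0,0]

```text
time_s: 15.83
tool_pos: [0.4877, -0.2802, 0.2485]
orientation: [[0.084, 0.996, -0.013], [0.996, -0.084, 0.004], [0.003, -0.013, -1.0]]
contact_force: [-8.3, 5.9, 6.3]
opening: 0.0228
```

Run:
```python
from wind import *
rep();plan([-302.9-4*i for i in range(1,4)],z=.2485)
```

```text
t 15.8333 phi 57.9 r 0.0405 z 0.24847824481599665 F [-8.2514  5.9128  6.2629] tang(cw) -10.13 rad 0.63 open 0.0228 R [-0.0129  0.0037 -0.9999]
[[-0.008, 0.011, -0.0], [-0.015, 0.02, -0.0], [-0.021, 0.029, -0.001]]
```

apply_moves:
  linear:
    - [-0.008,0.011,0]
    - [-0.015,0.02,0]
  turn: [0,0]

```text
time_s: 16.0
tool_pos: [0.4921, -0.2835, 0.2485]
orientation: [[0.083, 0.996, -0.015], [0.997, -0.083, 0.007], [0.006, -0.015, -1.0]]
contact_force: [-7.0, 7.7, 6.9]
opening: 0.0227
```

Run:
```python
from wind import *
rep();plan([-310.9-4*i for i in range(1,4)],z=.2485)
```

```text
t 16.0 phi 50.2 r 0.0404 z 0.2484630432520243 F [-6.9707  7.7179  6.9442] tang(cw) -10.30 rad 1.46 open 0.0227 R [-0.0149  0.0069 -0.9999]
[[-0.01, 0.01, -0.0], [-0.017, 0.019, -0.001], [-0.025, 0.026, -0.001]]
```

apply_moves:
  linear:
    - [-0.01,0.01,0]
    - [-0.017,0.019,0]
  turn: [0,0]

```text
time_s: 16.17
tool_pos: [0.4961, -0.2873, 0.2485]
orientation: [[0.082, 0.996, -0.017], [0.997, -0.082, 0.01], [0.009, -0.018, -1.0]]
contact_force: [-7.7, 7.0, 6.3]
opening: 0.0228
```

Run:
```python
from wind import *
rep();plan([-318.9-4*i for i in range(1,4)],z=.2485)
```

```text
t 16.1667 phi 42.3 r 0.0405 z 0.24846990734992921 F [-7.6634  6.9858  6.2977] tang(cw) -10.32 rad -0.97 open 0.0228 R [-0.0168  0.01   -0.9998]
[[-0.012, 0.009, -0.0], [-0.02, 0.016, -0.001], [-0.029, 0.023, -0.001]]
```

apply_moves:
  linear:
    - [-0.012,0.009,0]
    - [-0.02,0.016,0]
  turn: [0,0]

```text
time_s: 16.33
tool_pos: [0.4995, -0.2915, 0.2484]
orientation: [[0.081, 0.997, -0.018], [0.997, -0.081, 0.014], [0.012, -0.02, -1.0]]
contact_force: [-7.5, 8.8, 6.7]
opening: 0.0225
```

Run:
```python
from wind import *
rep();plan([-326.9-4*i for i in range(1,4)],z=.2485)
p,d=robot.get_image("top");cv2.imwrite("pics/t17.png",cv2.resize(p[170:230,345:425],(800,600),interpolation=cv2.INTER_CUBIC))
p,d=robot.get_image("side");cv2.imwrite("pics/s17.png",cv2.resize(p[190:250,220:310],None,fx=8,fy=8))
```

```text
t 16.3333 phi 34.6 r 0.0405 z 0.24842625627345893 F [-7.4723  8.8299  6.7147] tang(cw) -11.51 rad -1.14 open 0.0225 R [-0.0184  0.0138 -0.9997]
[[-0.014, 0.008, -0.001], [-0.023, 0.013, -0.001], [-0.033, 0.019, -0.001]]
```

View pics/t17.png

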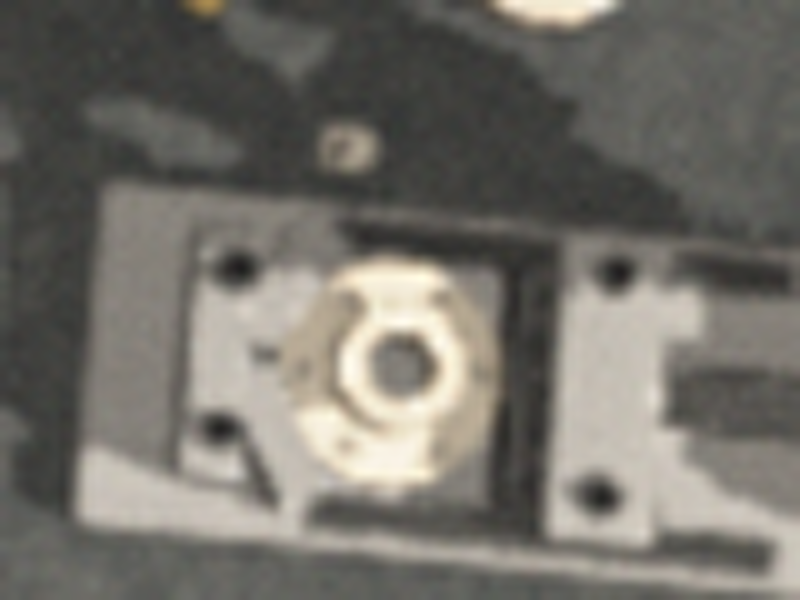

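View pics/s17.png

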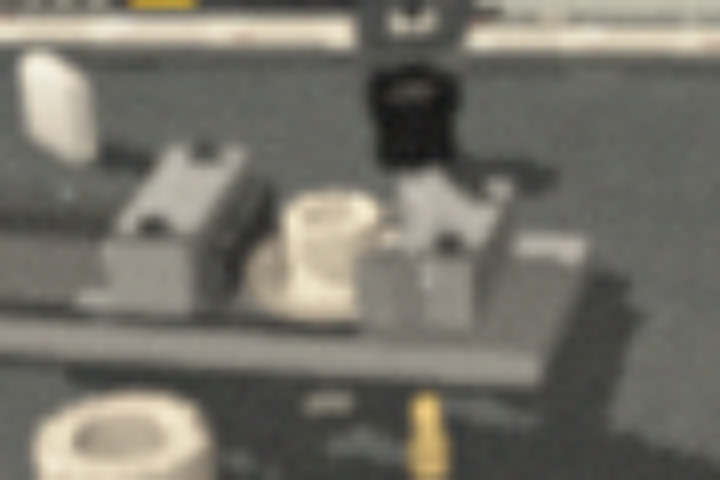

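apply_moves:
  linear:
    - [-0.014,0.008,0]
  turn: [0]

```text
time_s: 16.52
tool_pos: [0.5011, -0.2939, 0.2484]
orientation: [[0.08, 0.997, -0.019], [0.997, -0.08, 0.017], [0.015, -0.021, -1.0]]
contact_force: [-7.2, 9.4, 6.6]
opening: 0.0228
```

Run:
```python
from wind import *
rep();plan([-330.9-4*i for i in range(1,4)],z=.2485)
```

```text
t 16.5167 phi 30.5 r 0.0405 z 0.24843418039786663 F [-7.1581  9.3985  6.6321] tang(cw) -11.73 rad -1.40 open 0.0228 R [-0.0195  0.0171 -0.9997]
[[-0.014, 0.006, -0.001], [-0.024, 0.011, -0.001], [-0.034, 0.016, -0.001]]
```

apply_moves:
  linear:
    - [-0.014,0.006,0]
    - [-0.024,0.011,0]
  turn: [0,0]

```text
time_s: 16.68
tool_pos: [0.5035, -0.2985, 0.2484]
orientation: [[0.079, 0.997, -0.02], [0.997, -0.078, 0.022], [0.02, -0.022, -1.0]]
contact_force: [-4.1, 11.6, 6.2]
opening: 0.0227
```

Run:
```python
from wind import *
rep();plan([-338.9-4*i for i in range(1,4)],z=.2485)
```

```text
t 16.6833 phi 23.2 r 0.0406 z 0.2483877080206504 F [-4.1075 11.5728  6.1704] tang(cw) -12.25 rad 0.79 open 0.0227 R [-0.0202  0.0221 -0.9996]
[[-0.017, 0.005, -0.001], [-0.027, 0.009, -0.001], [-0.038, 0.012, -0.001]]
```

apply_moves:
  linear:
    - [-0.017,0.005,0]
    - [-0.027,0.009,0]
  turn: [0,0]

```text
time_s: 16.85
tool_pos: [0.5055, -0.3035, 0.2484]
orientation: [[0.077, 0.997, -0.02], [0.997, -0.076, 0.028], [0.026, -0.023, -0.999]]
contact_force: [-5.1, 13.4, 7.0]
opening: 0.0227
```

Run:
```python
from wind import *
rep();plan([-346.9-4*i for i in range(1,4)],z=.2485)
```

```text
t 16.85 phi 15.6 r 0.0409 z 0.24836893735699397 F [-5.1443 13.3722  7.0251] tang(cw) -14.26 rad -1.36 open 0.0227 R [-0.0205  0.0276 -0.9994]
[[-0.019, 0.002, -0.001], [-0.029, 0.004, -0.001], [-0.041, 0.006, -0.002]]
```

apply_moves:
  linear:
    - [-0.019,0.002,0]
    - [-0.019,0.002,0]
  turn: [0,0]

```text
time_s: 17.02
tool_pos: [0.5062, -0.3065, 0.2483]
orientation: [[0.075, 0.997, -0.02], [0.997, -0.074, 0.033], [0.032, -0.022, -0.999]]
contact_force: [-3.5, 12.7, 6.4]
opening: 0.0226
```

Run:
```python
from wind import *
rep();robot.get_image("wrist");rep();plan([-350.9-4*i for i in range(1,4)],z=.2485)
```

```text
t 17.0167 phi 11.3 r 0.0408 z 0.24834439751295356 F [-3.5463 12.6941  6.4465] tang(cw) -13.14 rad -0.98 open 0.0226 R [-0.0199  0.0331 -0.9993]
t 17.0667 phi 11.4 r 0.0408 z 0.24837874511972236 F [-3.0999 11.4506  6.2117] tang(cw) -11.84 rad -0.77 open 0.0228 R [-0.0199  0.0327 -0.9993]
[[-0.018, 0.001, -0.001], [-0.029, 0.002, -0.001], [-0.04, 0.003, -0.002]]
```

apply_moves:
  linear:
    - [-0.016,0.001,0]
  turn: [0]

```text
time_s: 17.15
tool_pos: [0.5065, -0.3081, 0.2483]
orientation: [[0.073, 0.997, -0.02], [0.997, -0.072, 0.038], [0.037, -0.023, -0.999]]
contact_force: [-5.4, 14.3, 6.8]
opening: 0.0228
```

Run:
```python
from wind import *
s=rep();g=s["tool_pos"]+.155*s["orientation"][:,2];g=g[:2]-[.465,-.3145];print(np.degrees(np.arctan2(g[1],g[0])))
p,d=robot.get_image("wrist");cv2.imwrite("pics/w18.png",p)
rep()
p,d=robot.get_image("side");cv2.imwrite("pics/s18.png",cv2.resize(p[160:250,170:310],None,fx=5,fy=5))
```

```text
t 17.15 phi 9.0 r 0.0408 z 0.2483036718794446 F [-5.3983 14.3405  6.7777] tang(cw) -15.01 rad -3.10 open 0.0228 R [-0.0202  0.0382 -0.9991]
17.728788880700076
t 17.2 phi 8.5 r 0.0408 z 0.24828875320328697 F [-3.4261 13.3819  5.2825] tang(cw) -13.74 rad -1.41 open 0.0226 R [-0.0199  0.0385 -0.9991]
```

View pics/w18.png

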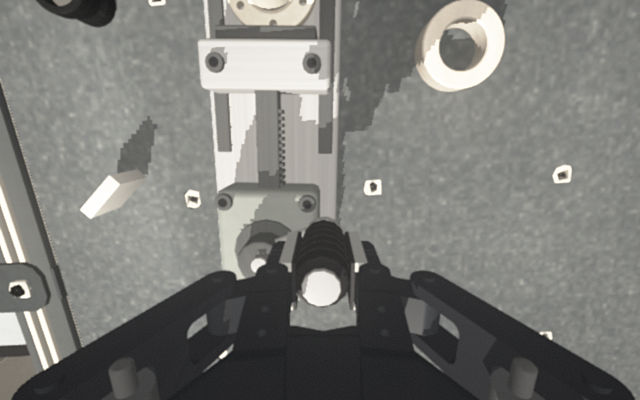

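View pics/s18.png

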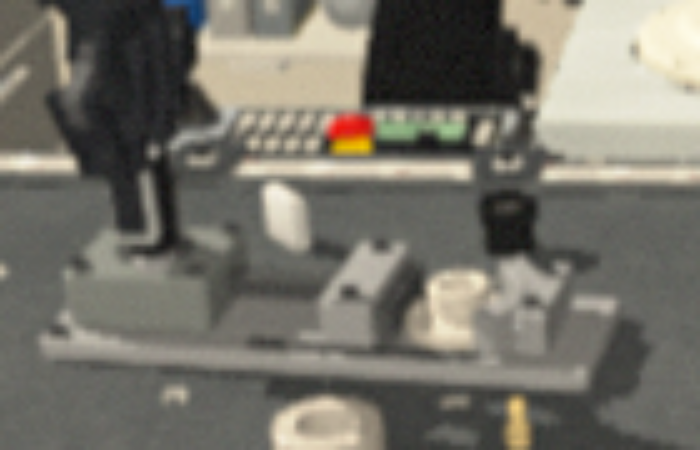

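apply_moves:
  linear:
    - [0,0,0]
    - [0,0,0]
    - [0,0,0]
    - [0,0,0]
    - [0,0,0]
    - [0,0,0]
    - [0,0,0]
    - [0,0,0]
  turn: [0,0,0,0,0,0,0,0]
  fingers: 0

```text
time_s: 17.92
tool_pos: [0.5065, -0.3085, 0.2483]
orientation: [[0.073, 0.997, -0.02], [0.997, -0.072, 0.038], [0.036, -0.022, -0.999]]
contact_force: [-0.2, 0.3, -0.3]
opening: 0.0856
```

apply_moves:
  linear:
    - [0,0,-0.05]
    - [0,0,-0.12]
    - [0,0,-0.2]
    - [0,0,-0.28]
    - [0,0,-0.36]
    - [0,0,-0.44]
    - [0,0,-0.44]
    - [0,0,-0.44]
  turn: [0,0,0,0,0,0,0,0]

```text
time_s: 18.58
tool_pos: [0.5088, -0.3128, 0.3607]
orientation: [[0.073, 0.997, -0.016], [0.997, -0.072, 0.036], [0.034, -0.019, -0.999]]
contact_force: [0.8, 0.2, 0.2]
opening: 0.0855
```

Run:
```python
from h import *
s=robot.read_state();print(s["tool_pos"],s["contact_force"],s["orientation"],s["opening"])
p,d=robot.get_image("wrist");cv2.imwrite("pics/w19.png",p);T=wristT(s);np.save("pics/w19T.npy",T)
p,d=robot.get_image("side");cv2.imwrite("pics/s19.png",cv2.resize(p[160:250,170:310],None,fx=5,fy=5))
p,d=robot.get_image("top");cv2.imwrite("pics/t19.png",cv2.resize(p[150:270,340:490],(750,600),interpolation=cv2.INTER_CUBIC))
```

```text
[ 0.5088 -0.3128  0.3607] [0.801  0.207  0.1508] [[ 0.0729  0.9972 -0.0165]
 [ 0.9967 -0.0723  0.0357]
 [ 0.0344 -0.019  -0.9992]] 0.08552824531868591
```

View pics/w19.png

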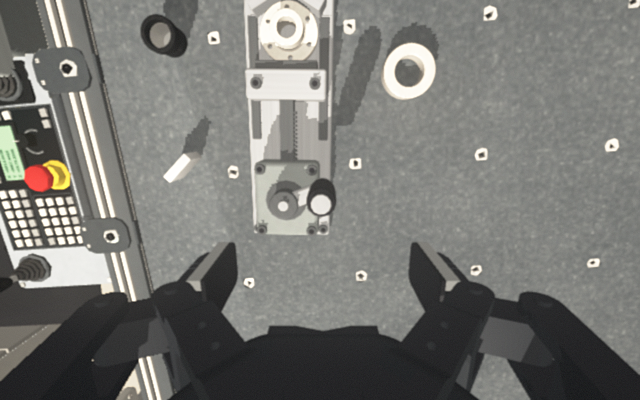

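View pics/s19.png

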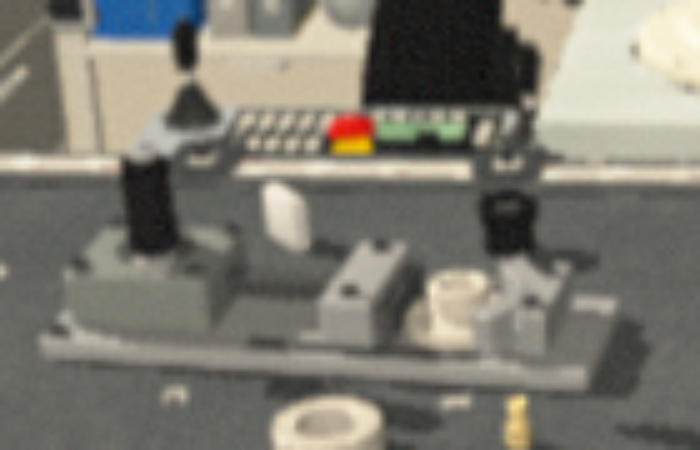

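View pics/t19.png

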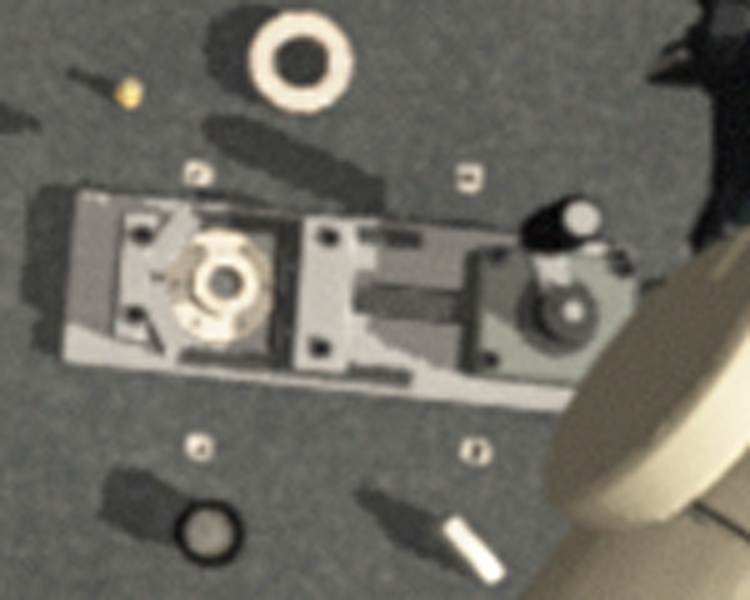

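Run:
```python
from h import *
T=np.load("pics/w19T.npy")
th=np.radians(-4.8);R=np.array([[np.cos(th),-np.sin(th)],[np.sin(th),np.cos(th)]]);o=np.array([.478,-.1595])
a=onplane("wrist",320,204,.113,T);b=onplane("wrist",282.5,207,.066,T);g=(a-b)[:2];print(a,b,np.degrees(np.arctan2(g[1],g[0])),np.linalg.norm(g))
h=onplane("wrist",287,29,.036,T);print("hub fixture",R.T@(h[:2]-o))
print("top: hub",R.T@(onplane("top",340+226/5,150+284/5,.036)[:2]-o))
a=onplane("top",340+582/5,150+218/5,.113)[:2]-np.array([.465,-.3145]);print(np.degrees(np.arctan2(a[1],a[0])),np.linalg.norm(a))
```

```text
[ 0.5029 -0.3024  0.113 ] [ 0.4646 -0.3153  0.066 ] 18.627122113931776 0.0403910665542255
hub fixture [0.0025 0.0063]
top: hub [0.0003 0.0085]
17.52314362263271 0.040526910496696905
```

```bash
python3 -c "
from bench import robot
print(robot.finish_job())"
```

```text
the job is handed in; nothing more can be done
None
```

I set the flange down hub up on the bed at about (0.5, -5) mm in the fixture's frame, let go of it and backed away. I then gripped the crank sleeve and wound it about 278° clockwise without letting go. The job is handed in at about 19 s of the 72 s allowed; no verdict was reported.

**Clamping force:** the last turning force at the sleeve was 15.0 N while moving, against about 10.4 N in free running. That +4.6 N puts the jaw at roughly 37 N, or about 44 N if I use the stated 9.5 N free-running value. With the arm stopped it read 13.7 N, and after release the sensor read about zero.

**Last pictures:**
- **Crank:** it stayed at the angle where I left it, about 18°.
- **Flange:** it stands level against the V at y of about 6 to 8 mm, depending on the view, and within 3 mm of the middle line.
- **Surroundings:** the ring, loupe, block and fitting have not visibly moved, and the gripper is open and clear.

**Disagreement:** working the spring compression out from crank travel (24.3 mm) and the measured gap (about 21 mm) gives about 3 mm, which would mean over 65 N. My pixel measurements are only good to about 2 mm, so I trusted the force reading instead.

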